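# Shut the label printer and run the leader through

### The job

A new roll has just been put in the desktop label printer. Swing its roll cover shut and press the lip down until the latch tab clicks in behind its rim and the cover stays down by itself; then turn the spring-return feed dial clockwise past its first two clicks to the third and keep holding it there, because the program finishes while you are holding it. Do not turn the dial while the cover is still open, keep off the cover at the end, and leave the tape, binder clip, mug and phone where they are.

Things in the scene. Friction and masses are not known exactly. Their poses are not given: they have to be found in the camera images.
- printer: Light-grey desktop label printer, 190 mm deep (x) x 210 wide (y), deck 100 mm high; fixed on the desk. Origin: centre of its underside. Front (-x) looks roughly to the robot, z up. The open roll bay with a white label roll takes the left two thirds (+y); the feed dial stands on the dark deck on the right (-y). The steel catch rim is at the front of the bay, 14 mm below the deck.
- cover (a joint): Angle (rad) of the dark roll cover with clear window: 0 = shut; grows as it swings up and back (stop 1.5). Starts at 0.85 to 1.3 and stays where left, but near shut a spring (1 N at the lip) lifts it to about 0.15 unless latched. The orange latch tab under the lip meets the rim at 0.06 and is home behind it below 0.02; it takes about 6 N pressed down at the lip. Latched it reads about 0.002.
- cover_lip (a point): Middle of the cover's free edge, on its outer face, 140 mm from the hinge line. The cover is 8 mm thick (its outer face 5 mm above the hinge line when shut) and 140 mm wide; the last 34 mm to the edge are solid frame with three small ribs: push there. Axes: x from lip to hinge, y along the edge, z out of the outer face (up when shut).
- cover_hinge (a point): Middle of the cover's hinge line, 101 mm above the desk at the rear of the bay; axes as for cover_lip.
- feed_dial (a joint): Angle (rad) of the feed dial: 0 = rest; grows clockwise seen from above. Clicks (ribs) are felt at 0.24, 0.60 and 0.96, so the steps lie at about 0.42 (first), 0.78 (second) and 1.13 (third, at a firm end stop). A spring turns it back to rest from any step when let go. Turning over the three clicks takes about 0.06, 0.08 and 0.10 N m, holding the third step about 0.08 N m.
- dial_grip (a point): Point on the dial's vertical axis, inside its grip bar, 119 mm above the desk. Bar 42 long, 13 thick, from 107 to 128 mm above the desk, on a round skirt of 43 mm diameter with its top at 108 mm. Axes: x along the bar to its orange pointer, y across it, z up; they turn with the dial. The pointer stands 0.55 rad left of the printer's +x at rest, 0.58 rad right of it (orange mark) at the third step.
- tape_roll: Roll of tan tape, 103 mm across, 24 mm high, lying left of the printer; bystander. Origin: centre of its underside.
- binder_clip: Black binder clip, 20 x 31 x 35 mm, standing right of the printer; bystander. Origin: centre of its underside.
- mug: Black and white mug, 97 mm high, far left on the desk; bystander. Origin: centre of its underside.
- smartphone: Phone, 146 x 71 x 8 mm, lying on the right; bystander. Origin: centre of its underside.

How it is judged:
By the outcome, as a careful person would: the job done as asked, in the order asked, and still so for the second after the job is handed in, while the arm keeps its last pose, push and grip.
It also fails if it takes over 56 s, if anything falls off the work surface, if the arm or the gripper's body presses on something with over 40 N, if the wrist force passes 120 N, or if a joint passes its speed limit or range.

### The arm

A 7-joint arm with a two-finger parallel gripper is mounted at the origin on a cart in front of the work surface, level with it; the furniture and walls round the work are solid. World frame = base frame: x ahead of the robot, y to its left, z up, the work surface at z = 0. Lengths are in m, angles in rad, forces in N, time in s.
With the tool pointing down it reaches from about 0.425 to 1.025 m from the base axis. Payload 9.4 kg.
Tool frame: the origin (TCP) lies midway between the tips of the shut fingers; the grasp point (between the pads) lies 19 mm behind it (r.grip_point_offset is the distance from the TCP to the grasp point, in m); y points along the fingers, x is the direction in which the jaws open and shut, and the axes are right-handed (so a half turn about y gives the same grasp; the last joint's range is limited). The gripper opens to 93 mm and grips with 3 to 60 N. Pads are 15 mm wide; open, the fingers measure 128 mm over their backs; the gripper's body (75 mm by 188 mm) begins 65 mm behind the grasp point.
Start: joints at [-1.21, 0.599, -0.003, 1.599, 0.002, 0.943, -0.08], TCP at [0.307, 0.657, 0.219] pointing down, gripper open.
Joint ranges: [-2.57, 2.57], [-0.35, 1.97], [-1.29, 1.29], [0.11, 2.56], [-1.05, 4.19], [0.11, 1.86], [-2.63, 2.63]. Speed limits (rad/s): [2.22, 2.22, 3.01, 3.01, 3.14, 3.14, 3.14].

### API

Orientations are given as a rotation vector (axis times angle).
In Python, from cell import r, open_gripper, grasp, imaging, job gives the robot as it stands. Calls block until the motion is done:
- r.move_pose(position, orientation): joint-space move of the TCP to a pose.
- r.move_l(position, rate=0.15, orientation=None, contact_N=None): straight line of the TCP; orientation=None keeps the orientation; rate is the mean speed in m/s. With contact_N (N) it stops when the force on the tool has changed by that much, and returns True; else False.
- r.move_j(angles): joint-space move.
- open_gripper() and grasp(): open the fingers fully, or close them until they stop; the grip force is fixed at half the most.
- r.sleep(seconds).
- r.inverse_kinematics(position, orientation): joint angles nearest the present ones, or None.
- r.sense(): the state.
- imaging.camera(name): name is "scene" or "top" or "wrist"; returns a dict with "pixels" (420x560x3 uint8, red, green, blue), "intrinsics" (3x3 intrinsics, pixels), "R" (3x3) and "t" (3): a world point X has camera coordinates R X + t. Camera axes: x right, y down, z forward; pixel columns grow to the right and rows downward; lengths in m; the calibration is good to about 2 mm. A picture is of the moment at which its call begins. There is no depth.
A pose or a line that the arm cannot do raises r.MotionError and nothing moves.
- job.sign_off(): hands the job in, once; it reports no verdict.
The state is a dict: "t": time; "qpos": joint angles; "joint_velocities": joint speeds; "joint_efforts": joint torques, N m; "tool_pos": TCP position; "eef_rot": TCP orientation; "force": force on the tool from outside, world axes, zero at the start; "moment": the same for the moment, N m; "grip_width": finger opening in m.
Only numpy, scipy, OpenCV 4.12 (cv2) and the standard library are available. Lean on these libraries where they do the work, as an engineer would, in place of code of your own. Each camera call takes 0.05 s, during which the arm holds its last target.

## Working session

There is one attempt and no reset: what is moved stays moved. The work goes in short steps, each a Python script; the robot and the scene stay as the last script left them, time stands still between calls to the robot, and variables do not carry over. Pictures are saved under pics/ and viewed, and the job is handed in when it is done.

```bash
mkdir -p pics; ls
python3 - <<'E'
from cell import r, open_gripper, grasp, imaging, job
import cv2
s=r.sense();print(s)
for n in ["scene","top","wrist"]:
    c=imaging.camera(n);cv2.imwrite(f"pics/{n}0.png",cv2.cvtColor(c["pixels"],cv2.COLOR_RGB2BGR))
    print(n,c["intrinsics"],c["R"],c["t"])
E
```

```text
pics
{'t': 0.0, 'qpos': array([-1.20967431,  0.60013587, -0.00258571,  1.60011883,  0.00181696,
        0.94289695, -0.07978545]), 'joint_velocities': array([ 0.00072889, -0.0009381 , -0.00083494, -0.00036191,  0.00130986,
       -0.00149248,  0.00184766]), 'joint_efforts': array([-1.82253330e-03, -7.65085316e+01,  1.49700601e+00, -2.52348876e+01,
       -5.22951235e-02,  1.67940406e-02,  1.29022987e-04]), 'tool_pos': array([0.30716699, 0.65617795, 0.21775554]), 'eef_rot': array([-1.38600893, -0.88014037,  0.88217217]), 'force': array([ 0.28106214,  0.08495119, -0.46581064]), 'moment': array([-0.03966534,  0.00728943, -0.03811048]), 'grip_width': 0.09280318048456236}
scene [[415.64451219   0.         278.50914741]
 [  0.         415.64451219 208.65495085]
 [  0.           0.           1.        ]] [[ 0.79835259 -0.60218113  0.00332072]
 [-0.33786993 -0.45248824 -0.8252868 ]
 [ 0.49847472  0.65774788 -0.56470406]] [-0.46424646  0.26460714  0.93857722]
top [[515.86212935   0.         286.21362556]
 [  0.         515.86212935 205.61138675]
 [  0.           0.           1.        ]] [[ 0.00274398 -0.99990024  0.01385553]
 [-0.99145301 -0.00452754 -0.1303857 ]
 [ 0.13043543 -0.01337933 -0.99136653]] [-0.02622227  0.58609964  1.67703906]
wrist [[334.73148956   0.         279.00609498]
 [  0.         334.73148956 210.59431695]
 [  0.           0.           1.        ]] [[ 0.42296365  0.90614563 -0.00136281]
 [ 0.87549806 -0.40826945  0.25849411]
 [ 0.23367692 -0.11052675 -0.96601187]] [-0.72400754 -0.03185335  0.38946631]
```

View pics/scene0.png

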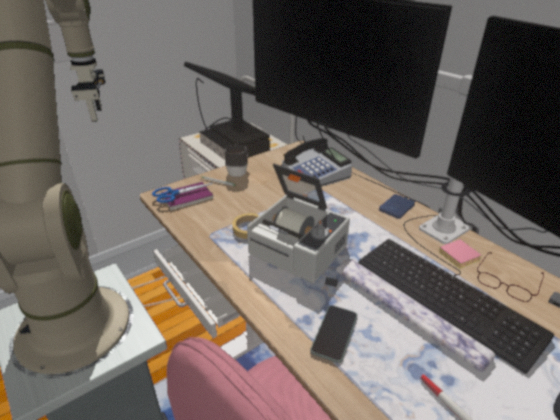

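View pics/top0.png

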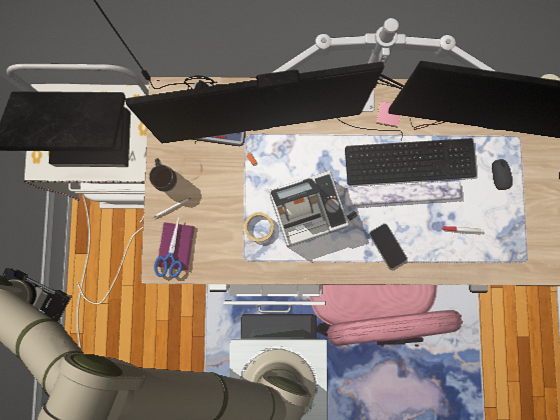

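View pics/wrist0.png

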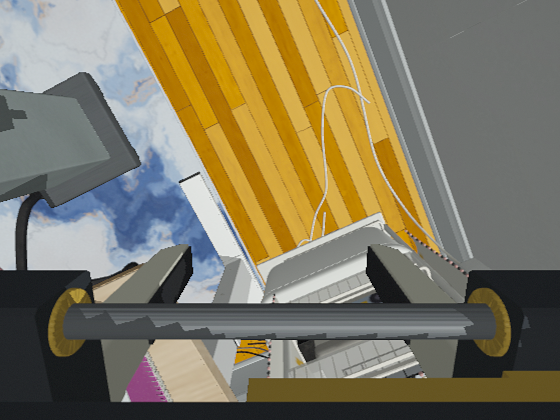

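Run:
```python
import cv2
a=cv2.imread("pics/top0.png")[155:275,225:415];cv2.imwrite("pics/topc.png",cv2.resize(a,None,fx=4.2,fy=4.2,interpolation=cv2.INTER_CUBIC))
a=cv2.imread("pics/scene0.png")[150:310,220:370];cv2.imwrite("pics/scenec.png",cv2.resize(a,None,fx=3.7,fy=3.7,interpolation=cv2.INTER_CUBIC))
```

```text
(no output)
```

View pics/topc.png

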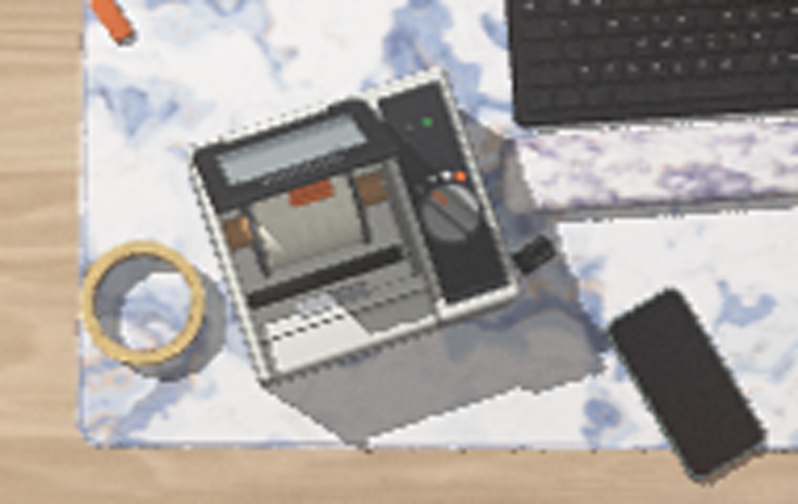

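View pics/scenec.png

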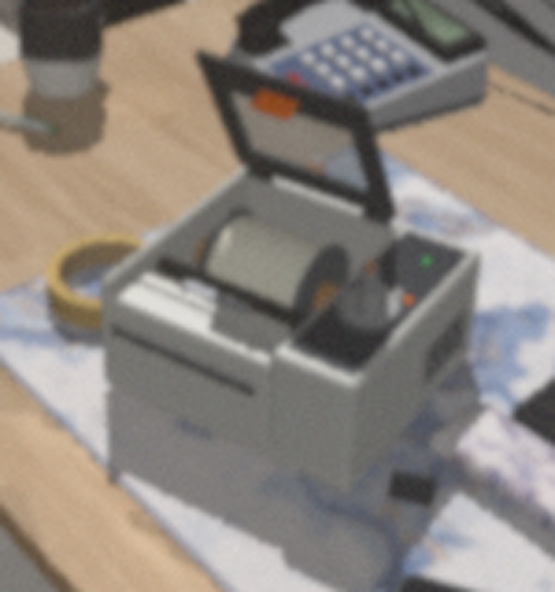

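The top crop shows the printer yawed, with its deck corners at crop pixels (262,380), (518,298) and (442,70), the dial at (450,213), and the cover raised at the rear. In the scene crop the cover is open, with the orange tab at its lip.

```bash
cat > h.py <<'E'
import numpy as np, cv2
from cell import r, open_gripper, grasp, imaging, job
from scipy.spatial.transform import Rotation as Ro
def ray(c,uv):
    R=np.array(c["R"]);t=np.array(c["t"]);K=np.array(c["intrinsics"])
    return -R.T@t, R.T@np.linalg.solve(K,[uv[0],uv[1],1.])
def onz(c,uv,z):
    o,d=ray(c,uv);return o+d*(z-o[2])/d[2]
def proj(c,X):
    q=np.array(c["intrinsics"])@(np.array(c["R"])@np.array(X)+c["t"]);return q[:2]/q[2]
def snap(n,f):
    c=imaging.camera(n);cv2.imwrite(f"pics/{f}.png",cv2.cvtColor(c["pixels"],cv2.COLOR_RGB2BGR))
    import pickle;pickle.dump({k:np.array(v) for k,v in c.items()},open(f"pics/{f}.pkl","wb"));return c
def down(phi):
    # jaw axis (tool x) at world angle phi, tool y? see below
    x=np.array([np.cos(phi),np.sin(phi),0]);y=np.array([0,0,-1.]);return Ro.from_matrix(np.c_[x,y,np.cross(x,y)]).as_rotvec()
E
python3 - <<'E'
from h import *
c=snap("top","top1")
for n,p in dict(fl=(262,380),fr=(518,298),rr=(442,70)).items(): print(n,onz(c,(p[0]/4.2+225,p[1]/4.2+155),.1))
print('dial',onz(c,(450/4.2+225,213/4.2+155),.12))
s=r.sense();print(Ro.from_rotvec(s["eef_rot"]).as_matrix())
w=imaging.camera("wrist"); R=np.array(w["R"]);Rt=Ro.from_rotvec(s["eef_rot"]).as_matrix()
print("cam in tool", Rt.T@R.T, Rt.T@(-R.T@w["t"]-s["tool_pos"]))
E
```

```text
fl [ 0.45052873 -0.02730758  0.1       ]
fr [ 0.51347799 -0.22188227  0.1       ]
rr [ 0.68959776 -0.16548686  0.1       ]
dial [ 0.57581197 -0.1686058   0.12      ]
[[ 4.23946214e-01 -2.99593795e-04 -9.05687318e-01]
 [ 9.05686812e-01 -9.66930358e-04  4.23946297e-01]
 [-1.00274824e-03 -9.99999488e-01 -1.38588315e-04]]
cam in tool [[ 9.99999422e-01  1.01655120e-03  3.49609254e-04]
 [-7.51311474e-05 -2.58335043e-01  9.66055381e-01]
 [ 1.07236108e-03 -9.66054849e-01 -2.58334818e-01]] [-0.00034834 -0.16568719  0.07070432]
```

Run:
```python
from h import *
c=imaging.camera("top")
for z in (.1,.3,.5): print(z,onz(c,(160,140),z),onz(c,(300,105),z),onz(c,(380,70),z))
phi=.31-np.pi/2
P=np.array([.57,-.096,0]);zt=np.array([np.cos(.31),np.sin(.31),0])
tp=P-.06*zt+[0,0,.38]
print(tp,r.inverse_kinematics(tp,down(phi)))
print(r.inverse_kinematics([.5,.25,.38],down(phi)))
# dial grips
for ph in (-.71,-1.3,-1.84): print(r.inverse_kinematics([.576,-.169,.112],down(ph)))
for x in (.62,.66): print(r.inverse_kinematics([x,-.07,.22],down(phi)))
```

```text
0.1 [0.79122667 0.38741347 0.1       ] [ 0.912297   -0.06771383  0.1       ] [ 1.03488436 -0.33425521  0.1       ]
0.3 [0.73891183 0.34001132 0.3       ] [ 0.84521157 -0.0595904   0.3       ] [ 0.95284325 -0.2936137   0.3       ]
0.5 [0.68659699 0.29260916 0.5       ] [ 0.77812613 -0.05146697  0.5       ] [ 0.87080215 -0.25297219  0.5       ]
[ 0.51285999 -0.11430352  0.38      ] [-0.63349601  0.27990659  0.98259196  1.87523963 -0.25801406  1.12149354
 -0.81603912]
[-1.10880364  0.28969121  0.72773219  1.80281233 -0.21181565  1.12858534
 -1.57118284]
[-0.08054909  0.62152288  0.41034413  2.00002606 -0.42223903  0.60263645
 -0.09610928]
[-0.16575328  0.65036112  0.54824988  2.00532864 -0.55908598  0.6372063
 -0.54737945]
[-0.2407551   0.68647682  0.67719515  2.00983237 -0.68095903  0.68267042
 -0.9631533 ]
[-0.42625077  0.55732761  0.69141334  1.86796817 -0.45339156  0.87877127
 -0.77323771]
[-0.41330313  0.6108983   0.69993347  1.77651157 -0.47855824  0.93127413
 -0.76996251]
```

Run:
```python
from h import *
phi=.31-np.pi/2
r.move_pose([.45,.25,.36],down(phi))
print(r.sense()["t"])
r.move_pose([.51286,-.1143,.38],down(phi))
print(r.sense()["t"], r.sense()["tool_pos"])
snap("wrist","w1"); snap("scene","s1")
```

```text
1.9583
3.3417 [ 0.51322902 -0.11290089  0.37969446]
```

View pics/w1.png

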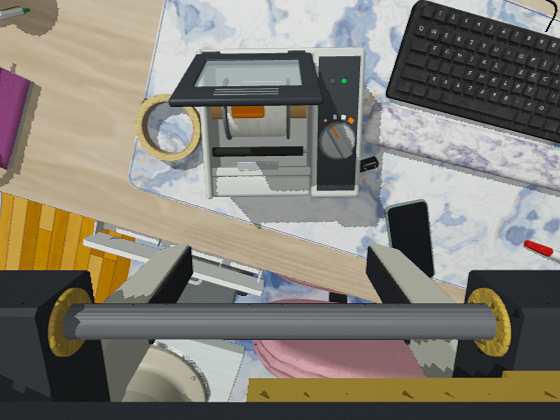

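Run:
```python
import cv2
a=cv2.imread("pics/w1.png")[35:210,160:390];cv2.imwrite("pics/w1c.png",cv2.resize(a,None,fx=3.4,fy=3.4,interpolation=cv2.INTER_CUBIC))
a=cv2.imread("pics/s1.png")[150:310,220:370];cv2.imwrite("pics/s1c.png",cv2.resize(a,None,fx=3.7,fy=3.7,interpolation=cv2.INTER_CUBIC))
```

```text
(no output)
```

View pics/w1c.png

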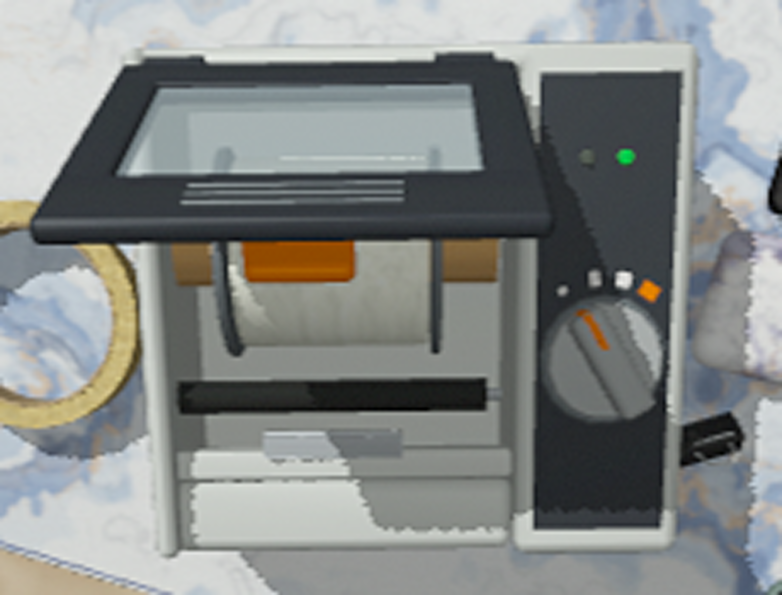

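View pics/s1c.png

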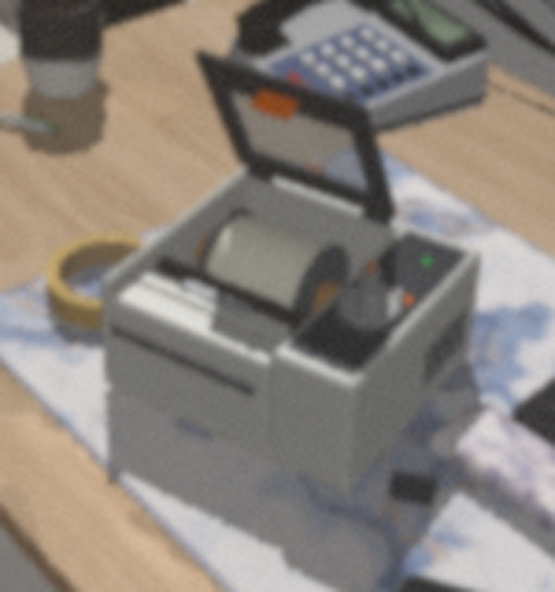

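Run:
```python
from h import *
import pickle
w=pickle.load(open("pics/w1.pkl","rb"));s=pickle.load(open("pics/s1.pkl","rb"))
W=lambda u,v:(u/3.4+160-.35,v/3.4+35-.35)
S=lambda u,v:(u/3.7+220-.36,v/3.7+150-.36)
cs={k:onz(w,W(*p),.1) for k,p in dict(rr=(693,44),fr=(675,548),fl=(163,553),rl=(137,50)).items()}
for k,v in cs.items():print(k,v.round(4))
L=cs; C=sum(cs.values())/4
dx=(L["rr"]-L["fr"]+L["rl"]-L["fl"])[:2]; dy=(L["fl"]-L["fr"]+L["rl"]-L["rr"])[:2]
print("C",C,"yaw",np.arctan2(dx[1],dx[0]),np.arctan2(-dy[0],dy[1]),np.linalg.norm(dx)/2,np.linalg.norm(dy)/2)
yaw=.5*(np.arctan2(dx[1],dx[0])+np.arctan2(-dy[0],dy[1]))
Rz=Ro.from_euler('z',yaw).as_matrix()
loc=lambda X:(Rz.T@(X-[C[0],C[1],0])).round(4)
D=onz(w,W(604,359),.108);print("dial",D,loc(D))
D2=onz(s,S(368,305),.125);print("dial scene approx",D2,loc(D2))
def tri(a,b):
    o1,d1=ray(w,a);o2,d2=ray(s,b);d1/=np.linalg.norm(d1);d2/=np.linalg.norm(d2)
    t=np.linalg.lstsq(np.c_[d1,-d2],o2-o1,rcond=None)[0];p,q=o1+t[0]*d1,o2+t[1]*d2
    return (p+q)/2,np.linalg.norm(p-q)
for n,a,b in(("lipL",(33,232),(200,57)),("lipR",(550,228),(357,117)),("tab",(299,260),(275,103))):
    X,e=tri(W(*a),S(*b));print(n,X,loc(X),e)
for n,p in dict(hl=(125,66),hr=(516,63)).items(): print(n,loc(onz(w,W(*p),.104)))
# bar direction
a=onz(w,W(585,312),.128);b=onz(w,W(640,418),.128);d=a-b;print("bar ang",np.arctan2(d[1],d[0]),np.arctan2(d[1],d[0])-yaw, (a+b)/2)
# front catch rim
```

```text
rr [ 0.6957 -0.1628  0.1   ]
fr [ 0.5214 -0.2243  0.1   ]
fl [ 0.4563 -0.0298  0.1   ]
rl [0.6324 0.0262 0.1   ]
C [ 0.57642532 -0.09768241  0.1       ] yaw 0.32374003934397655 0.32292254440250356 0.18482845833693104 0.20222536107172964
dial [ 0.58212974 -0.16984625  0.108     ] [-0.0175 -0.0702  0.108 ]
dial scene approx [ 0.56241084 -0.19052945  0.125     ] [-0.0428 -0.0836  0.125 ]
lipL [0.56759723 0.00709903 0.22477495] [0.0249 0.1022 0.2248] 0.003948384530271253
lipR [ 0.60856107 -0.12213066  0.22145154] [ 0.0227 -0.0334  0.2215] 0.004136726027663246
tab [ 0.58233674 -0.06128187  0.21308159] [0.0172 0.0326 0.2131] 0.0029059906826057907
hl [0.0865 0.1035 0.104 ]
hr [ 0.086 -0.036  0.104]
bar ang 0.8353013945236658 0.5119701026504258 [ 0.58090634 -0.1701116   0.128     ]
```

The wrist view shows the deck corners, the dial at crop (604,359) and the cover lip at crop (33,232)–(550,228). Triangulating the lip puts the cover at about 1.1 rad. Next I close the fingers and push the cover shut along its arc.

```bash
cat >> h.py <<'E'
C=np.array([.57643,-.09768,0.]);YAW=.3233;Rz=Ro.from_euler('z',YAW).as_matrix()
wl=lambda x,y,z:C+Rz@np.array([x,y,z])
PH=YAW-np.pi/2
def st(m=""):
    s=r.sense();print(m,round(s["t"],2),"loc",(Rz.T@(s["tool_pos"]-C)).round(4),"F",np.round(s["force"],1),"M",np.round(s["moment"],2),"w",round(s["grip_width"],4));return s
E
python3 - <<'E'
from h import *
grasp();st("shut")
r.move_pose(wl(.068,.0345,.30),down(PH))
st()
r.move_l(wl(.068,.0345,.215),rate=.1,contact_N=10);st("behind")
def tc(th,rr=.128):
    return wl(.085-rr*np.cos(th)+.005*np.sin(th)+.0085,.0345,.101+rr*np.sin(th)+.005*np.cos(th))
for th in (1.15,1.0,.8,.6,.4,.25,.15):
    c=r.move_l(tc(th),rate=.12,contact_N=25);st(f"{th} {c}")
    if c: break
snap("scene","s2")
E
```

```text
shut 4.89 loc [-0.0656  0.0044  0.38  ] F [ 0.2 -0.2 -0. ] M [-0.    0.21  0.04] w 0.0006
 5.57 loc [0.0669 0.0334 0.3003] F [ 0.9 -0.3  1.2] M [-0.09  0.17  0.03] w 0.0006
behind 6.57 loc [0.0683 0.0342 0.2156] F [ 0.3  0.5 -0.4] M [-0.03  0.1  -0.01] w 0.0004
1.15 False 6.91 loc [0.046  0.0344 0.2206] F [0.3 0.5 0.2] M [0.02 0.14 0.01] w 0.0006
1.0 False 7.22 loc [0.0288 0.0346 0.2114] F [ 0.7  0.4 -0.6] M [ 0.03  0.12 -0.05] w 0.0007
0.8 False 7.58 loc [0.0084 0.0345 0.1965] F [0.4 0.3 0. ] M [-0.05  0.12 -0.01] w 0.0001
0.6 False 7.95 loc [-0.0088  0.0344  0.1776] F [ 0.   0.2 -0.7] M [-0.02  0.09  0.02] w 0.0002
0.4 False 8.32 loc [-0.0221  0.0344  0.1557] F [0.4 0.1 1.5] M [-0.01  0.2  -0.02] w 0.0003
0.25 False 8.62 loc [-0.0291  0.0345  0.1377] F [0.3 0.6 0.9] M [ 0.04  0.13 -0.  ] w 0.001
0.15 False 8.88 loc [-0.0322  0.0346  0.1253] F [-0.4 -0.5  0.8] M [0.01 0.11 0.03] w 0.0004
```

Run:
```python
import cv2
a=cv2.imread("pics/s2.png")[150:310,220:370];cv2.imwrite("pics/s2c.png",cv2.resize(a,None,fx=3.7,fy=3.7,interpolation=cv2.INTER_CUBIC))
```

```text
(no output)
```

View pics/s2c.png

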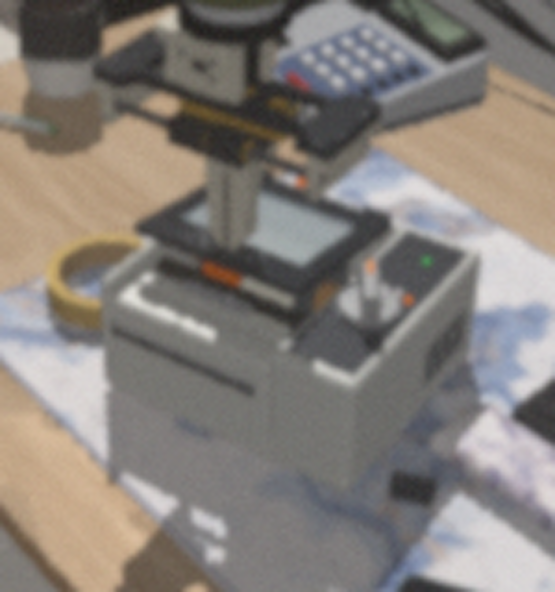

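The cover has followed the fingers to about 0.15 rad. The fingertip is near the inner edge of the frame, at crop (232,248), so I shift it 9 mm toward the lip and press.

```bash
python3 - <<'E'
from h import *
r.move_l(wl(-.041,.0345,.127),rate=.08,contact_N=15);st("fwd")
c=r.move_l(wl(-.041,.0345,.112),rate=.05,contact_N=22);st(f"{c}")
c=r.move_l(wl(-.041,.0345,.097),rate=.025,contact_N=18);st(f"press {c}")
r.sleep(.3);st()
r.move_l(wl(-.041,.0345,.20),rate=.15);st("up")
snap("scene","s3");snap("wrist","w3")
E
python3 - <<'E'
import cv2
a=cv2.imread("pics/s3.png")[150:310,220:370];cv2.imwrite("pics/s3c.png",cv2.resize(a,None,fx=3.7,fy=3.7,interpolation=cv2.INTER_CUBIC))
E
```

```text
fwd 9.19 loc [-0.0415  0.0345  0.1275] F [ 1.  -0.1  0. ] M [-0.02  0.14  0.01] w 0.0003
False 9.64 loc [-0.0412  0.0346  0.1115] F [-0.3  1.1  1.1] M [0.04 0.22 0.03] w 0.0007
press True 10.03 loc [-0.0408  0.0344  0.1062] F [-2.2  1.6 14. ] M [0.3  0.74 0.02] w 0.0005
 10.32 loc [-0.0408  0.0344  0.1061] F [-2.4  0.7 15.6] M [ 0.26  0.78 -0.03] w 0.0005
up 11.11 loc [-0.0412  0.035   0.1993] F [-0.1  0.5 -0.1] M [0.   0.22 0.01] w 0.0003
```

View pics/s3c.png

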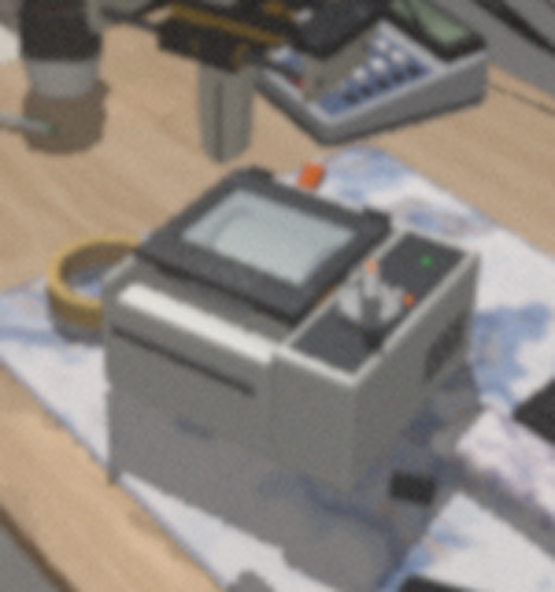

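View pics/w3.png

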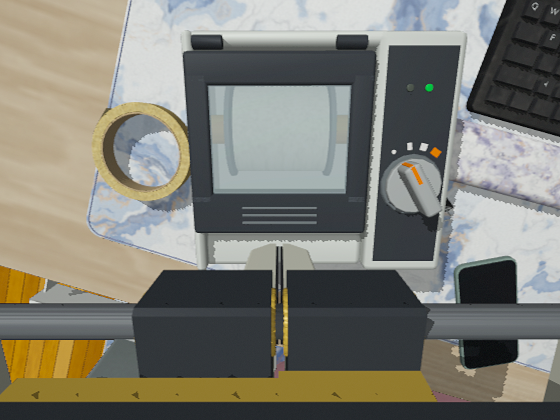

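Run:
```python
from h import *
import pickle
w=pickle.load(open("pics/w3.pkl","rb"));s=pickle.load(open("pics/s3.pkl","rb"))
a=cv2.imread("pics/w3.png")[130:250,350:470];cv2.imwrite("pics/w3c.png",cv2.resize(a,None,fx=5,fy=5,interpolation=cv2.INTER_CUBIC))
S=lambda u,v:(u/3.7+220-.36,v/3.7+150-.36)
loc=lambda X:(Rz.T@(X-C)).round(4)
def tri(a,b):
    o1,d1=ray(w,a);o2,d2=ray(s,b);d1/=np.linalg.norm(d1);d2/=np.linalg.norm(d2)
    t=np.linalg.lstsq(np.c_[d1,-d2],o2-o1,rcond=None)[0];p,q=o1+t[0]*d1,o2+t[1]*d2
    return (p+q)/2,np.linalg.norm(p-q)
for n,a,b in(("lipL",(194,231),(137,247)),("lipR",(361,233),(293,310))):
    X,e=tri(a,S(*b));print(n,loc(X),e)
for z in (.106,.127):
    for y in (.1045,-.0355):
        X=wl(-.055,y,z);p=proj(s,X);print(z,y,"w",proj(w,X).round(1),"s3c",((p[0]-220+.36)*3.7).round(),((p[1]-150+.36)*3.7).round())
for z in (.1,):
  for p in((467,35),(440,267),(183,33)): print(loc(onz(w,p,z)))
```

```text
lipL [-0.0554  0.1017  0.1055] 0.003658309264839911
lipR [-0.0567 -0.033   0.1074] 0.0017802428675942163
0.106 0.1045 w [192.4 229.6] s3c 132.0 244.0
0.106 -0.0355 w [364.7 229.9] s3c 296.0 312.0
0.127 0.1045 w [185.4 238.4] s3c 131.0 220.0
0.127 -0.0355 w [371.6 238.7] s3c 297.0 287.0
[ 0.0902 -0.1005  0.1   ]
[-0.0903 -0.1039  0.1   ]
[0.0912 0.1032 0.1   ]
```

View pics/w3c.png

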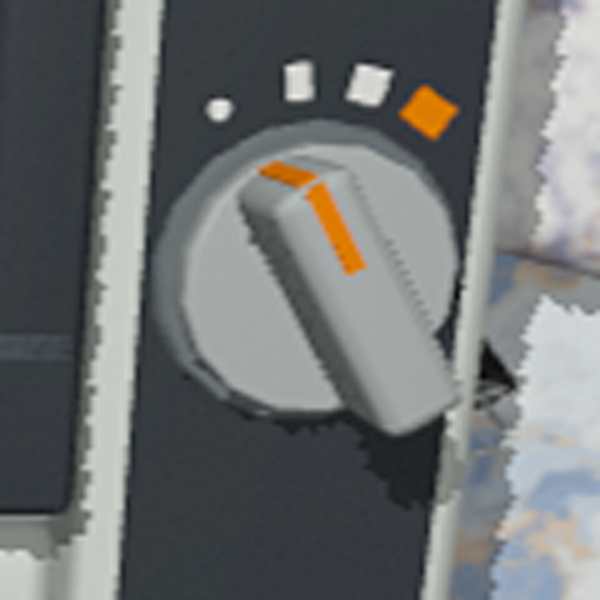

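Both lip corners triangulate to z ≈ 0.106, which means shut and latched (0.15 rad would read 0.127). The dial crop shows the skirt centre at (321,277) and the bar-top centre at about (370,298).

Run:
```python
from h import *
import pickle
w=pickle.load(open("pics/w3.pkl","rb"))
loc=lambda X:(Rz.T@(X-C)).round(4)
W=lambda u,v:(u/5+350-.4,v/5+130-.4)
print("skirt",loc(onz(w,W(321,277),.108)),"bar",loc(onz(w,W(370,300),.128)))
P={}
for p in((285,205),(347,172),(457,385),(395,433)):print(loc(onz(w,W(*p),.128)))
a=onz(w,W(316,189),.128)-onz(w,W(426,409),.128);print("bar ang rel yaw",np.arctan2(a[1],a[0])-YAW)
for k in (-.0175,):
  for off in (.55,0,-.3,-.58,-.62):
    print(off,r.inverse_kinematics(wl(k,-.070,.112),down(YAW+off-np.pi/2)))
```

```text
skirt [-0.0175 -0.0706  0.108 ] bar [-0.0171 -0.0699  0.128 ]
[-0.0034 -0.0563  0.128 ]
[ 0.0013 -0.0645  0.128 ]
[-0.0297 -0.084   0.128 ]
[-0.037  -0.0758  0.128 ]
bar ang rel yaw 0.5442532591445646
0.55 [-0.15986958  0.65387969  0.53932202  1.99123823 -0.54819929  0.64275581
  0.04075562]
0 [-0.24740442  0.69656112  0.69068084  1.99651762 -0.69086785  0.69637194
 -0.36463096]
-0.3 [-0.29249609  0.72611346  0.77456731  1.99914229 -0.76565839  0.73433749
 -0.58853186]
-0.58 [-0.33195383  0.75791314  0.85294971  2.00138018 -0.83240076  0.77556222
 -0.80046468]
-0.62 [-0.33733734  0.76278459  0.86410567  2.00168103 -0.84164028  0.78190034
 -0.83103084]
```

```bash
cat >> h.py <<'E'
DX,DY=-.0173,-.0703
dori=lambda off:down(YAW+off-np.pi/2)
E
python3 - <<'E'
from h import *
r.move_pose(wl(DX,DY,.18),dori(.55));open_gripper();st("above")
snap("wrist","w4")
c=r.move_l(wl(DX,DY,.113),rate=.08,contact_N=8);st(f"down {c}")
snap("wrist","w5")
E
```

```text
above 13.28 loc [-0.0173 -0.0703  0.18  ] F [-0.1 -0.1  0.1] M [-0.03  0.12  0.02] w 0.0934
down False 14.32 loc [-0.0171 -0.0706  0.1133] F [ 0.3  0.7 -0. ] M [-0.05  0.15  0.03] w 0.0932
```

View pics/w5.png

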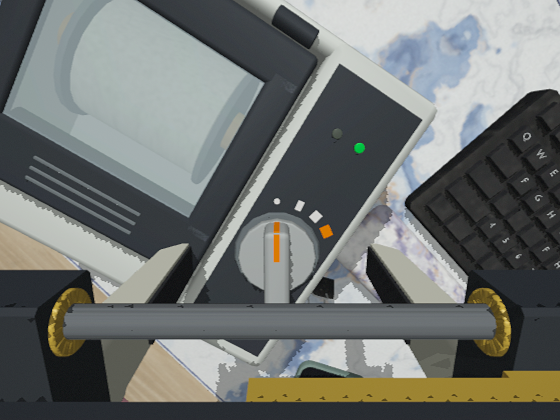

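The bar lies vertical at column 277, centred between the fingers. Next I grasp it and turn it in small steps.

Run:
```python
from h import *
grasp();s=st("grip");m0=s["moment"]
for off in (.4,.2,.05,-.1,-.25,-.35,-.45,-.52,-.56,-.60):
    r.move_pose(wl(DX,DY,.113),dori(off));s=st(off)
    if np.linalg.norm(s["force"])>25: break
snap("scene","s6");snap("wrist","w6")
```

```text
grip 15.58 loc [-0.0177 -0.0696  0.113 ] F [-4.   2.8  3.3] M [0.52 0.86 0.01] w 0.0127
0.4 15.83 loc [-0.0177 -0.0697  0.1129] F [-2.9  2.6  4.8] M [0.5  0.97 0.02] w 0.0126
0.2 16.1 loc [-0.0176 -0.0699  0.1129] F [-3.4  1.9  3.8] M [0.43 1.   0.01] w 0.0127
0.05 16.35 loc [-0.0176 -0.07    0.1129] F [-4.   1.8  4.1] M [ 0.49  1.   -0.02] w 0.013
-0.1 16.6 loc [-0.0176 -0.0702  0.1129] F [-4.   1.9  4.3] M [0.36 0.91 0.01] w 0.0126
-0.25 16.85 loc [-0.0176 -0.0704  0.1129] F [-4.1  1.   2.3] M [0.27 1.05 0.04] w 0.0128
-0.35 17.1 loc [-0.0176 -0.0705  0.1129] F [-3.9  0.6  2.5] M [0.05 1.06 0.03] w 0.013
-0.45 17.35 loc [-0.0177 -0.0706  0.113 ] F [-3.7 -0.9  2.5] M [-0.08  1.19 -0.01] w 0.0124
-0.52 17.6 loc [-0.0177 -0.0707  0.113 ] F [-4.8 -0.8  2.4] M [-0.31  1.21  0.1 ] w 0.0128
-0.56 17.85 loc [-0.0177 -0.0707  0.113 ] F [-3.9 -2.3  1.2] M [-0.37  1.22  0.06] w 0.0127
-0.6 18.1 loc [-0.0177 -0.0707  0.113 ] F [-4.6 -2.   1.3] M [-0.48  1.26  0.34] w 0.0129
```

View pics/w6.png

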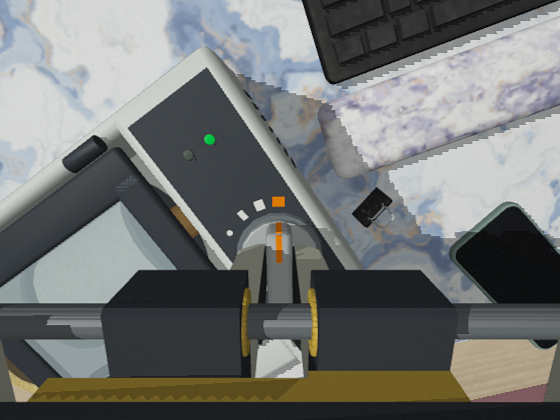

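Pointer at column 279 is on the orange mark (278,202), and the moment rises at the end stop. There is a brown gap at (183,225) by the cover edge, so I check the scene view before going on.

Run:
```python
import cv2,numpy as np
f=lambda n:cv2.resize(cv2.imread(n)[180:260,240:350],None,fx=3.6,fy=3.6,interpolation=cv2.INTER_CUBIC)
cv2.imwrite("pics/cmp.png",np.hstack([f("pics/s3.png"),f("pics/s6.png")]))
from h import *
import pickle
w=pickle.load(open("pics/w6.pkl","rb"))
for X in ((.085,-.0355,.106),(.0,-.0355,.106),(-.055,-.0355,.106),(0,-.0355,.111),(0,-.04,.1)): print(X,proj(w,wl(*X)).round(0))
a=cv2.imread("pics/w6.png")[90:300,0:300];cv2.imwrite("pics/w6c.png",cv2.resize(a,None,fx=2.6,fy=2.6))
```

```text
(0.085, -0.0355, 0.106) [105. 135.]
(0.0, -0.0355, 0.106) [208. 265.]
(-0.055, -0.0355, 0.106) [264. 335.]
(0, -0.0355, 0.111) [206. 268.]
(0, -0.04, 0.1) [216. 256.]
```

View pics/cmp.png

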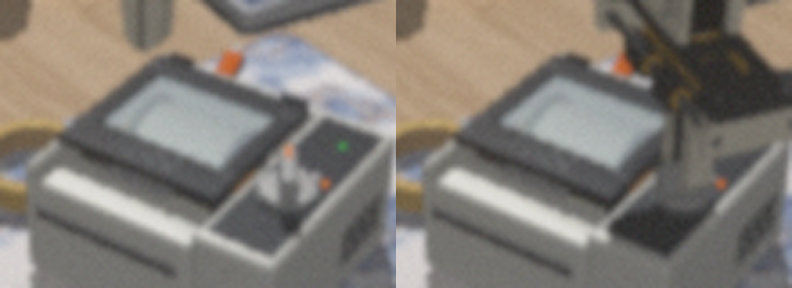

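View pics/w6c.png

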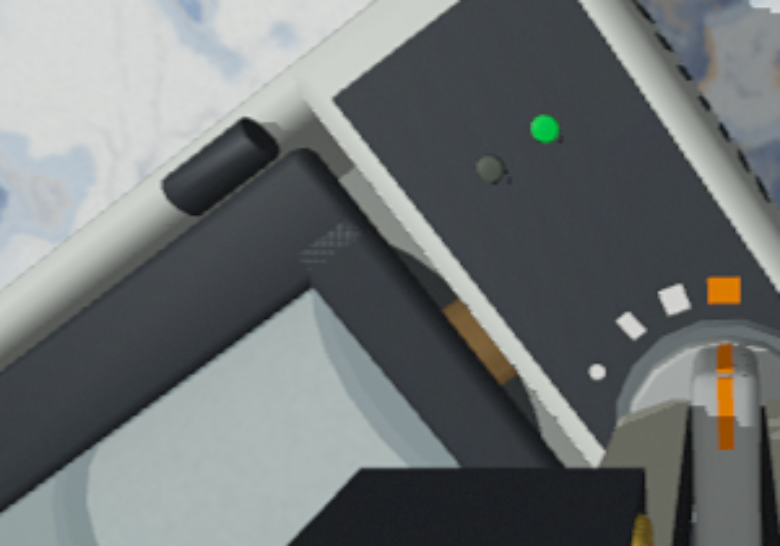

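Run:
```python
from h import *
for i in range(3): r.sleep(.25);st()
w=snap("wrist","w7")
a=cv2.imread("pics/w6.png").astype(int);b=cv2.imread("pics/w7.png").astype(int);print("pixdiff>30:",(abs(a-b).max(2)>30).sum())
job.sign_off();st()
```

```text
18.45 loc [-0.0177 -0.0707  0.113 ] F [-4.5 -2.1  1.4] M [-0.53  1.27  0.37] w 0.0127
 18.7 loc [-0.0178 -0.0707  0.113 ] F [-5.7 -2.3  0.1] M [-0.52  1.34  0.38] w 0.0129
 18.95 loc [-0.0177 -0.0707  0.113 ] F [-4.7 -2.4  0.1] M [-0.5   1.33  0.39] w 0.0127
pixdiff>30: 20
the job is handed in; nothing more can be done
the job is handed in; nothing more can be done
```

The cover is shut and latched, the dial is held at its third step, and I handed the job in at about 19 s of the allowed 56 s.

- **Cover:** I swung it shut with the closed fingers and pressed the lip down with about 15 N. After I lifted off, both lip corners measured about 106 mm above the desk, so it stays down by itself; unlatched it would sit at about 127 mm. It looked the same in the scene view at the third step. The wrist view then showed a narrow gap beside the cover, which I take to be the normal side clearance.
- **Dial:** only after that did I grip the bar and turn it clockwise. The pointer sits on the orange mark, with about 0.35–0.4 N m against the end stop. It stayed steady through 0.75 s of checks before hand-in.
- **Forces:** highest reading was about 16 N.
- **Bystanders:** the arm met nothing unexpected on its moves. I saw the tape, clip and phone in the pictures taken during the job. I did not measure whether they or the mug had shifted.

No checks failed. The dial position from the overhead camera differed by about 6 mm from the wrist camera's. I used the wrist value, and the bar was centred between the fingers.

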